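# Close the button tin and take up its outer lid

## Robot

A 7-joint arm with a two-finger parallel gripper is mounted at the origin on the work surface. World frame = base frame: x ahead of the robot, y to its left, z up, the work surface at z = 0. Lengths are in m, angles in rad, forces in N, time in s.
With the tool pointing down it reaches from about 0.4 to 0.85 m from the base axis. Payload 4.5 kg.
Tool frame: the origin (TCP) lies midway between the tips of the shut fingers; the grasp point (between the pads) lies 19 mm behind it; y points along the fingers, z is the direction in which the jaws open and shut, and the axes are right-handed (so a half turn about y gives the same grasp; the last joint's range is limited). The gripper opens to 88 mm and grips with 3 to 60 N. Pads are 18 mm wide; open, the fingers measure 123 mm over their backs; the gripper's body (75 mm by 187 mm) begins 45 mm behind the grasp point.
Start: joints at [-1.135, 0.689, -0.195, 1.565, 0.157, 0.902, -0.215], TCP at [0.244, 0.575, 0.239] pointing down, gripper open.
Joint ranges: [-3.01, 3.01], [-0.46, 2.08], [-1.47, 1.51], [0.13, 2.56], [-1, 4.14], [0.04, 2.09], [-2.66, 2.66]. Speed limits (rad/s): [2.57, 2.57, 3.14, 3.14, 3.14, 3.14, 3.14].

## Interface

Orientations are given as a unit quaternion [x, y, z, w].
In Python, from plant import r, snapshot, get_calibration, job, boxes_of gives the robot as it stands. The module is installed in compiled form; this text tells all that it offers.
- The arm moves only by the shell command python3 -m handwheel 'ROWS' [OPENING] [FORCE]. ROWS is JSON, a list that holds one entry, the list of rows, each a list of 6 numbers: the shift along the tool's x, y, z as a fraction of full scale, then the turn, a rotation vector about the tool's x, y, z as a fraction of full scale. In form: [[[x, y, z, wx, wy, wz], ...]]. A call has 1 to 12 rows; each row is the pose to reach, as a shift and turn from the pose commanded when the call began, along the tool's axes at that moment, turning the shorter way round; what a row does not reach only later rows make up. Full scale, the value 1, is 100 cm for a shift and 180 degrees for a turn. A row lasts 1/12 s, in which the tool goes at most 41.7 mm and 7.16 degrees, less where a joint would pass 70% of its speed; a pose out of reach is approached as far as the arm can. A call with a number of a shift or a turn outside -1 to 1 is refused whole. A call with a gripper value outside its range is refused whole. OPENING is the opening, from -1 (shut) to 1 (fully open), set as the call begins (- or left out, the last holds). The fingers move at their own pace and stop on an object; FORCE is the grip in N (left out, the last holds). Time passes only in rows, so rows that repeat a pose let the fingers close. It gives the time, the measured TCP pose, the force and the opening at its end, in the units of the state.
- r.get_state(): the state, without advancing time (a new reading comes with each control period).
- snapshot(name): name is "side" or "top"; returns the picture (480x640x3 uint8, red, green, blue); there is no depth.
- get_calibration(name): a dict with "fx", "fy", "cx", "cy" (pixels), "T" (4x4, takes a point from camera to world coordinates). Camera axes: x right, y down, z forward; pixel columns grow to the right and rows downward; lengths in m; the calibration is good to about 2 mm. A picture is of the moment at which its call begins. get_calibration takes no time and is no camera call.
- job.finish_job(): hands the job in, once; it reports no verdict.
Trained networks look in the newest picture that a camera, given by its name, has taken for a name from the list of things; names that differ only in an ending like _2 or _b are one class to them, and where a whole thing is asked for, a point or a joint stands for the part that bears it (a point fixed in the world has none). Each returns a list of dicts, best first, with "confidence" (0 to 1); they miss things now and then, are a little off and sometimes report something else, mostly with a low value. They report only what shows in the picture. A call takes as long as a camera call. They do not tell look-alikes from the thing itself.
- boxes_of(thing, camera): "bbox" ([left, top, right, bottom] in pixels, round what is visible of it).
The state is a dict: "clock": time; "q": joint angles; "qd": joint speeds; "joint_torque": joint torques, N m; "tool_pos": TCP position; "eef_rot": TCP orientation; "contact_force": force on the tool from outside, world axes, zero at the start; "moment": the same for the moment, N m; "opening": opening from 0.0 (shut) to 1.0 (fully open).
Only numpy, scipy, OpenCV 4.12 (cv2) and the standard library are available. Lean on these libraries where they do the work, as an engineer would, in place of code of your own. Each camera call takes 0.05 s, during which the arm holds its last target. There are 200 camera calls.

## Task

Close the open button tin with its nested pair of lids: take both lids together by the broad round band of the lower (inner) lid, carry them over and lower them until the inner lid's lip is fully home in the tin's mouth before you let go, the outer lid still lying in place on it. Then take the wooden knob and lift the outer lid alone, leaving the inner lid seated and undisturbed on the upright tin, and finish while still holding the outer lid level and still in the air, about 10 cm above where it lay. Do not disturb the other things on the ledge.

Things in the scene. Friction and masses are not known exactly. Their poses are not given: they have to be found in the camera images.
- tin: the button tin: loose upright plain metal cylinder, 54 mm outside diameter, 60 mm tall, wall 3 mm (mouth 48 mm wide), open at the top, buttons in the bottom 28 mm, about 0.35 kg. Stands on the ledge; left or right of the cologne bottle. Origin: centre of its underside, z up; the rim is at z = 60 mm.
- inner_lid: inner (lower) lid: round, metal, 0.14 kg. Tapered lip z = 0 to 8 mm (44 mm wide, 36 at its foot), then a band 58 mm wide, z = 8 to 30 mm, to grip from above; recess in its top. Starts on the ledge, across the cologne bottle from the tin. Seated, the band rests on the tin's rim, origin 52 mm above the tin's; fingers on the band pass outside the narrower tin. Origin: centre of underside, z up.
- outer_lid: outer (upper) lid: plain metal disc 52 mm wide (z = 5 to 9 mm), plug below 42 mm wide (z = 0 to 5), upright wooden cylinder knob 20 mm wide (z = 9 to 29 mm); 0.07 kg. Lies loose in the inner lid's recess with 2 mm play: the knob lifts this lid alone. Nested, its origin is 25 mm above the inner lid's. Origin: centre of the plug's underside, z up.
- cologne: bystander: amber glass cologne bottle, 44 x 30 mm, 94 mm tall with its round black cap; stands between the tin and the lids. Origin: centre of underside.
- shoe_brush: bystander: wooden shoe brush, 150 mm long (its y axis), 50 mm wide, 40 mm tall, lying bristles down behind. Origin: centre of underside.
- comb: bystander: pink hair comb, 150 mm long (its y axis), 30 mm wide, 5 mm thick, lying flat nearest the robot. Origin: underside.
- tumbler: bystander: steel tumbler, 76 mm wide, 85 mm tall, open, on the robot's right. Wider and taller than the tin. A fixed yellow tilt-out bin, 150 mm tall, stands far back right, out of the way. Origin: centre of underside.
- spool: bystander: thread spool standing, 36 mm wide, 38 mm tall, on the robot's left. Origin: centre of underside.
- cream_jar: bystander: white closed plastic jar, 68 mm wide, 52 mm tall, at the back left. Origin: centre of underside.
There are look-alikes about, which are no part of the job. Leave any yellow look-alike of the inner_lid alone.

How it is judged:
By the outcome, as a careful person would: the job done as asked, in the order asked, and still so for the second after the job is handed in, while the arm keeps its last pose, push and grip.
It also fails if it takes over 51 s, if anything falls off the work surface, if the arm or the gripper's body presses on something with over 40 N, if the wrist force passes 120 N, or if a joint passes its speed limit or range.

## Working session

There is one attempt and no reset: what is moved stays moved. The work goes in short steps, Python scripts to look and compute and a shell command to move; the robot and the scene stay as the last step left them, time stands still between calls to the robot, and variables do not carry over. Pictures are saved under pics/ and viewed, about 8 in all and at most 12, crops included, and the job is handed in when it is done.

```bash
mkdir -p pics; cat > h.py <<'E'
import numpy as np, cv2
from scipy.spatial.transform import Rotation as R
from plant import r, snapshot, get_calibration, job, boxes_of
def save(cam,name,crop=None,scale=1):
    im=snapshot(cam)
    if crop: im=im[crop[1]:crop[3],crop[0]:crop[2]]
    im=cv2.resize(im,None,fx=scale,fy=scale,interpolation=cv2.INTER_CUBIC)
    cv2.imwrite(f'pics/{name}.png',im[:,:,::-1])
def onplane(cam,u,v,z):
    c=get_calibration(cam);T=np.array(c["T"])
    d=T[:3,:3]@[(u-c["cx"])/c["fx"],(v-c["cy"])/c["fy"],1];o=T[:3,3]
    return o+d*(z-o[2])/d[2]
def proj(cam,p):
    c=get_calibration(cam);T=np.linalg.inv(np.array(c["T"]));q=T[:3,:3]@np.array(p)+T[:3,3]
    return np.array([c["fx"]*q[0]/q[2]+c["cx"],c["fy"]*q[1]/q[2]+c["cy"]])
def st():
    s=r.get_state();M=R.from_quat(s["eef_rot"]).as_matrix()
    print('t',s["clock"],'tcp',np.round(s["tool_pos"],4),'F',np.round(s["contact_force"],1),'op',round(s["opening"],3));print(np.round(M,3));return np.array(s["tool_pos"]),M
def go(p,M=None,cur=None):
    s=r.get_state();A=R.from_quat(s["eef_rot"]).as_matrix()
    print('shift',np.round(A.T@(np.array(p)-np.array(s["tool_pos"])),4))
    if M is not None: print('turn',np.round(R.from_matrix(A.T@M).as_rotvec()/np.pi,4))
E
python3 - <<'E'
from h import *
st(); save('top','top0'); save('side','side0')
for c in('top','side'):
    T=np.array(get_calibration(c)["T"]);print(c,np.round(T[:3],3).tolist())
    for n in['tin','inner_lid','outer_lid','cologne','tumbler','spool','cream_jar','shoe_brush','comb']:
        for b in boxes_of(n,c)[:3]: print(c,n,np.round(b["bbox"]),round(b["confidence"],2))
E
```

```text
t 0.0 tcp [0.2442 0.5746 0.2379] F [-0.1 -0.8 -0.2] op 1.0
[[ 0.92  -0.001  0.391]
 [-0.391 -0.002  0.92 ]
 [ 0.    -1.    -0.002]]
top [[0.027, -0.975, 0.219, 0.323], [-1.0, -0.027, 0.002, -0.015], [0.004, -0.219, -0.976, 1.213]]
top tin [212. 258. 239. 282.] 0.95
top tin [367. 231. 379. 244.] 0.64
top inner_lid [328. 206. 353. 229.] 0.94
top outer_lid [368. 225. 388. 245.] 0.63
top cologne [312. 267. 327. 286.] 0.54
top tumbler [466. 250. 503. 284.] 0.89
top spool [158. 281. 177. 299.] 0.62
top cream_jar [209. 154. 233. 182.] 0.65
top shoe_brush [286. 163. 344. 189.] 0.77
top comb [286. 315. 347. 326.] 0.92
side [[0.821, -0.297, 0.488, 0.045], [-0.571, -0.423, 0.704, -0.776], [-0.003, -0.856, -0.517, 0.621]]
side tin [218. 204. 246. 241.] 0.77
side inner_lid [350. 243. 382. 273.] 0.76
side inner_lid [362. 286. 393. 302.] 0.75
side outer_lid [363. 273. 392. 291.] 0.7
side cologne [274. 236. 299. 283.] 0.58
side tumbler [425. 336. 482. 417.] 0.95
side spool [180. 196. 195. 220.] 0.79
side cream_jar [313. 176. 340. 206.] 0.86
side cream_jar [354. 208. 416. 251.] 0.56
side shoe_brush [353. 206. 417. 254.] 0.8
side comb [221. 274. 268. 321.] 0.95
side comb [312. 172. 340. 202.] 0.74
```

View pics/top0.png

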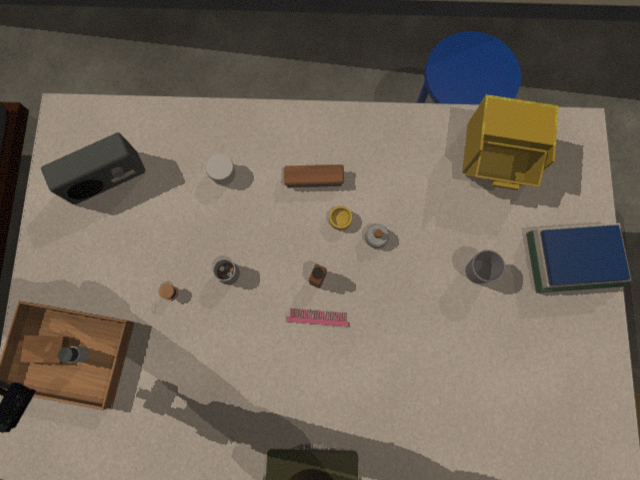

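View pics/side0.png

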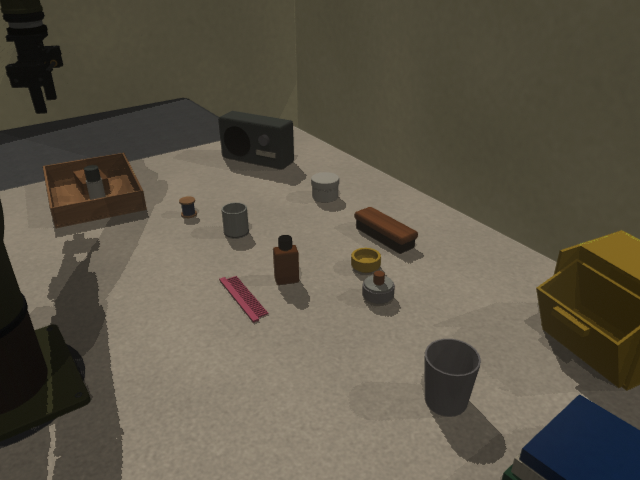

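The top view shows the tin at about (226,271), the grey lids with the wooden knob at (377,236), the yellow look-alike at (340,218) and the cologne at (317,276). The side view agrees: tin at (235,220), lids at (378,288). Next I measure on enlarged crops.

```bash
python3 - <<'E'
from h import *
t=cv2.imread('pics/top0.png');s=cv2.imread('pics/side0.png')
def cr(im,x,y,w=50,h=37): return cv2.resize(im[y:y+h,x:x+w],(400,296),interpolation=cv2.INTER_CUBIC)
o=np.vstack([np.hstack([cr(t,352,218),cr(t,201,252)]),np.hstack([cr(s,353,268),cr(s,210,202)])])
cv2.imwrite('pics/crops.png',o)
# initial guesses from top boxes, reproject
lid=onplane('top',377,236,.02);tin=onplane('top',226,271,.03)
print(lid,tin,onplane('side',378,289,.02),onplane('side',235,221,.03))
E
```

```text
[ 0.60199855 -0.14340165  0.02      ] [0.50333758 0.21938068 0.03      ] [ 0.60211244 -0.14600654  0.02      ] [0.50094901 0.21255648 0.03      ]
```

View pics/crops.png

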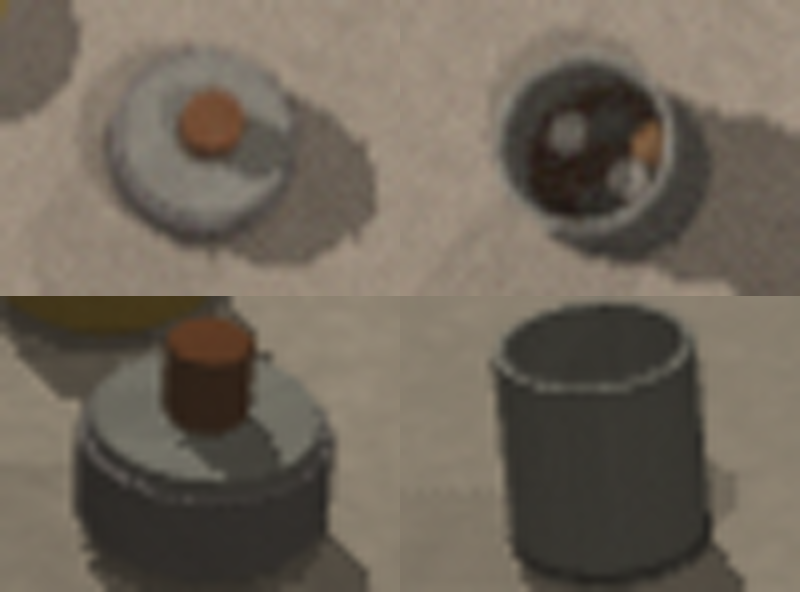

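```bash
python3 - <<'E'
from h import *
f=lambda x0,X:x0+(X+.5)/8-.5
print('knob top',onplane('top',f(352,212),f(218,120),.054),onplane('side',f(353,211),f(268,45),.054))
print('tin rim',onplane('top',f(201,189),f(252,143),.06),onplane('side',f(210,194),f(202,50),.06))
print('disc top edge side',onplane('side',f(353,207),f(268,(340+487)/2-296),.034))
print('disc top',onplane('top',f(352,201),f(218,140),.032))
p,M=st()
print(r.get_state()['q'])
E
```

```text
knob top [ 0.60254674 -0.14225862  0.054     ] [ 0.60246036 -0.14566089  0.054     ]
tin rim [0.50231945 0.21792141 0.06      ] [0.50256508 0.21580497 0.06      ]
disc top edge side [ 0.60293967 -0.14519206  0.034     ]
disc top [ 0.60150922 -0.14134239  0.032     ]
t 1.0 tcp [0.2444 0.5752 0.2387] F [ 0.6 -0.4  0.5] op 0.996
[[ 0.92  -0.     0.391]
 [-0.391  0.     0.92 ]
 [-0.    -1.     0.   ]]
[-1.13520388  0.6890861  -0.19461722  1.56531693  0.15727088  0.90252933
 -0.2150875 ]
```

```bash
python3 -m handwheel '[[[0.025,0,-0.022,0,0.019,0],[0.05,0,-0.043,0,0.038,0],[0.076,0,-0.065,0,0.057,0],[0.101,0,-0.087,0,0.076,0],[0.127,0,-0.108,0,0.095,0],[0.152,0,-0.13,0,0.114,0],[0.178,0,-0.152,0,0.133,0],[0.203,0,-0.173,0,0.152,0],[0.229,0,-0.195,0,0.171,0],[0.254,0,-0.217,0,0.19,0],[0.28,0,-0.238,0,0.209,0],[0.305,0,-0.26,0,0.228,0]]]' 1 30
python3 - <<'E'
from h import *
st()
a=np.radians(-15);z=np.array([np.cos(a),np.sin(a),0]);y=np.array([0,0,-1.]);M=np.c_[np.cross(y,z),y,z]
go([.6025,-.1437,.16],M)
E
```

```text
clock: 2.0
tool_pos: [0.4243, 0.2154, 0.239]
eef_rot: [-0.599, 0.376, -0.376, 0.599]
contact_force: [0.0, 0.4, 0.3]
opening: 1.002
t 2.0 tcp [0.4243 0.2154 0.239 ] F [0.  0.4 0.3] op 1.002
[[ 0.435  0.001  0.9  ]
 [-0.9    0.001  0.435]
 [-0.    -1.     0.001]]
shift [0.4009 0.0789 0.0042]
turn [-3.000e-04  2.265e-01 -2.000e-04]
```

```bash
python3 -m handwheel '[[[0.036,0.007,0,0,0.021,0],[0.073,0.014,0,0,0.041,0],[0.109,0.021,0.001,0,0.062,0],[0.146,0.029,0.001,0,0.082,0],[0.182,0.036,0.002,0,0.103,0],[0.219,0.043,0.002,0,0.124,0],[0.255,0.05,0.003,0,0.144,0],[0.291,0.057,0.003,0,0.165,0],[0.328,0.064,0.003,0,0.185,0],[0.364,0.072,0.004,0,0.206,0],[0.401,0.079,0.004,0,0.227,0],[0.401,0.079,0.004,0,0.227,0]]]'
python3 - <<'E'
from h import *
st()
save('side','s1',(303,170,463,290),5)
a=np.radians(-15);z=np.array([np.cos(a),np.sin(a),0]);y=np.array([0,0,-1.]);M=np.c_[np.cross(y,z),y,z]
go([.6025,-.1437,.045],M)
E
```

```text
clock: 3.0
tool_pos: [0.604, -0.1519, 0.1587]
eef_rot: [0.428, -0.561, 0.566, -0.427]
contact_force: [1.1, -0.8, -0.7]
opening: 1.0
t 3.0 tcp [ 0.604  -0.1519  0.1587] F [ 1.1 -0.8 -0.7] op 1.0
[[-0.269  0.002  0.963]
 [-0.963 -0.007 -0.269]
 [ 0.006 -1.     0.004]]
shift [-0.004   0.1139 -0.0015]
turn [-0.0004 -0.0017  0.001 ]
```

View pics/s1.png

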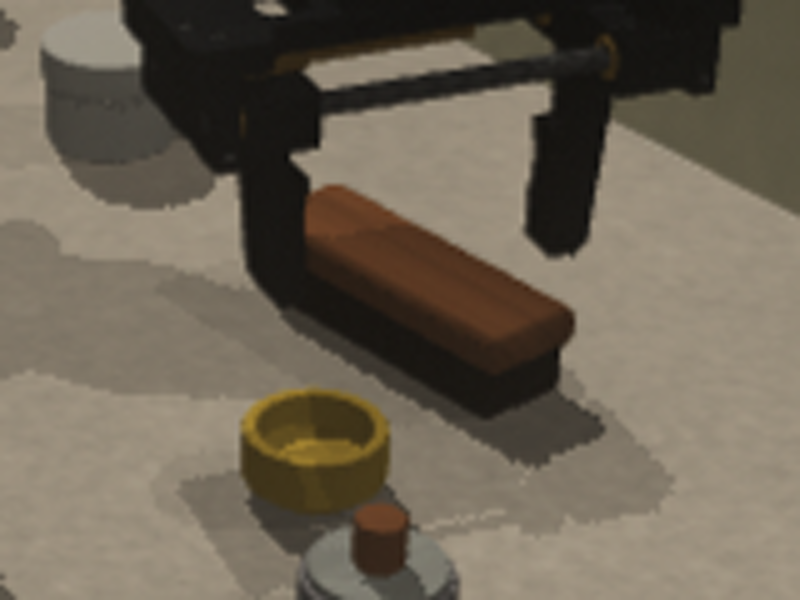

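The jaws straddle the lids along x, with the yellow lid at about (365,262) in full pixels, well clear of the fingers. I descend straight down in stages.

```bash
python3 -m handwheel '[[[0,0,0,0,0,0],[0,0.008,0,0,0,0],[0,0.022,0,0,0,0],[0,0.037,0,0,0,0],[0,0.052,0,0,0,0],[0,0.067,0,0,0,0],[0,0.080,0,0,0,0],[0,0.090,0,0,0,0],[0,0.095,0,0,0,0],[0,0.097,0,0,0,0],[0,0.097,0,0,0,0],[0,0.097,0,0,0,0]]]'
python3 - <<'E'
from h import *
st()
save('side','s2',(303,170,463,290),5)
go([.6025,-.1437,.005])
t=snapshot('top');cv2.imwrite('pics/t2.png',t[:,:,::-1])
print('knob top',proj('top',[.6025,-.1437,.054]),'side',proj('side',[.6025,-.1437,.054]))
E
```

```text
clock: 4.05
tool_pos: [0.6029, -0.1422, 0.0632]
eef_rot: [0.431, -0.56, 0.561, -0.431]
contact_force: [0.6, -0.2, -0.6]
opening: 1.001
t 4.05 tcp [ 0.6029 -0.1422  0.0632] F [ 0.6 -0.2 -0.6] op 1.001
[[-0.257  0.001  0.966]
 [-0.966 -0.    -0.257]
 [-0.    -1.     0.001]]
shift [ 0.0015  0.0584 -0.0002]
knob top [378.66483483 232.59796985] side [378.2461537  272.67160241]
```

View pics/s2.png

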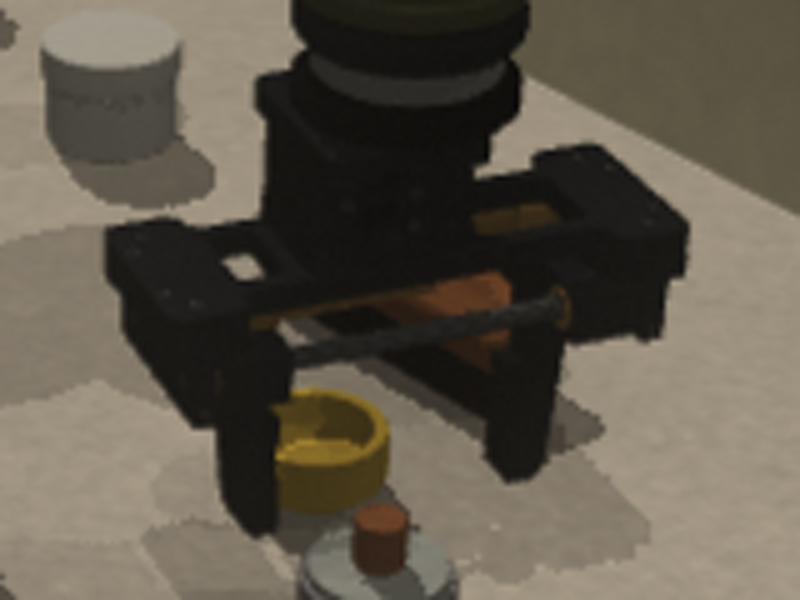

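```bash
python3 -m handwheel '[[[0.001,0.005,0,0,0,0],[0.001,0.014,0,0,0,0],[0.001,0.024,0,0,0,0],[0.001,0.034,0,0,0,0],[0.001,0.043,0,0,0,0],[0.001,0.050,0,0,0,0],[0.001,0.055,0,0,0,0],[0.001,0.058,0,0,0,0],[0.001,0.058,0,0,0,0],[0.001,0.058,0,0,0,0]]]' && python3 -m handwheel '[[[0,0,0,0,0,0],[0,0,0,0,0,0],[0,0,0,0,0,0],[0,0,0,0,0,0],[0,0,0,0,0,0],[0,0,0,0,0,0],[0,0,0,0,0,0],[0,0,0,0,0,0]]]' -1 30
```

```text
clock: 4.98
tool_pos: [0.6023, -0.1432, 0.0047]
eef_rot: [0.431, -0.561, 0.561, -0.431]
contact_force: [-0.4, -0.6, 0.1]
opening: 0.999
clock: 5.65
tool_pos: [0.6024, -0.1432, 0.0049]
eef_rot: [0.431, -0.561, 0.561, -0.431]
contact_force: [-0.1, 0.2, 2.4]
opening: 0.65
```

```bash
python3 -m handwheel '[[[0,-0.001,0,0,0,0],[0,-0.004,0,0,0,0],[0,-0.010,0,0,0,0],[0,-0.020,0,0,0,0],[0,-0.033,0,0,0,0],[0,-0.048,0,0,0,0],[0,-0.063,0,0,0,0],[0,-0.078,0,0,0,0],[0,-0.093,0,0,0,0],[0,-0.108,0,0,0,0],[0,-0.121,0,0,0,0],[0,-0.133,0,0,0,0]]]' && python3 -m handwheel '[[[0,-0.007,0,0,0,0],[0,-0.011,0,0,0,0],[0,-0.012,0,0,0,0],[0,-0.012,0,0,0,0],[0,-0.012,0,0,0,0]]]'
python3 - <<'E'
from h import *
st()
save('side','s3',(303,130,463,250),5)
go([.5025,.217,.15])
E
```

```text
clock: 6.65
tool_pos: [0.6025, -0.1432, 0.14]
eef_rot: [0.43, -0.56, 0.561, -0.431]
contact_force: [0.3, 0.0, -1.4]
opening: 0.654
clock: 7.07
tool_pos: [0.6017, -0.143, 0.1491]
eef_rot: [-0.431, 0.561, -0.56, 0.431]
contact_force: [-0.0, -0.5, -2.2]
opening: 0.651
t 7.0667 tcp [ 0.6017 -0.143   0.1491] F [-0.  -0.5 -2.2] op 0.651
[[-0.257 -0.001  0.966]
 [-0.966  0.    -0.257]
 [-0.    -1.    -0.001]]
shift [-0.3223 -0.0008 -0.1885]
```

View pics/s3.png

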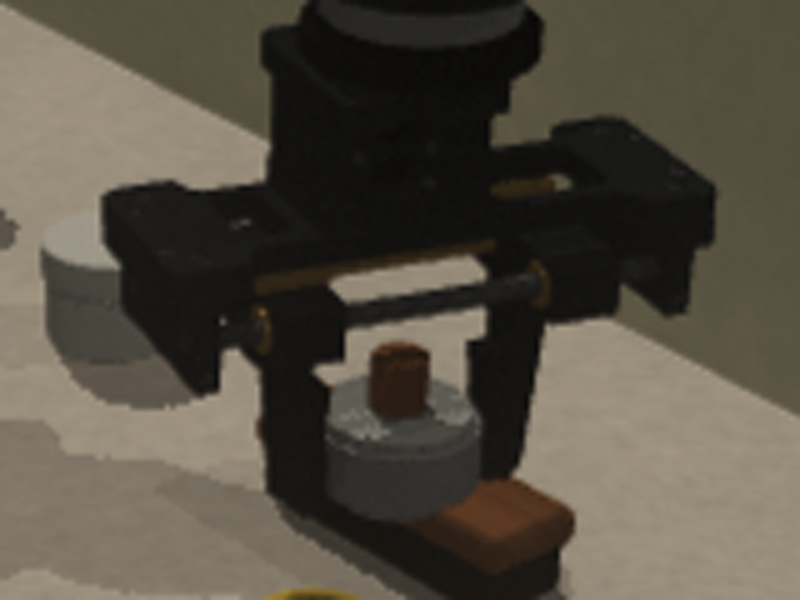

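The pair is held level, with the knob top at about (383,200) full and the outer lid flat in the recess. Now I carry it over the tin.

```bash
python3 -m handwheel '[[[-0.002,0,-0.001,0,0,0],[-0.008,0,-0.005,0,0,0],[-0.018,0,-0.011,0,0,0],[-0.032,0,-0.019,0,0,0],[-0.048,0,-0.028,0,0,0],[-0.065,0,-0.038,0,0,0],[-0.082,0,-0.048,0,0,0],[-0.099,0,-0.058,0,0,0],[-0.116,0,-0.068,0,0,0],[-0.133,0,-0.078,0,0,0],[-0.150,0,-0.088,0,0,0],[-0.167,0,-0.098,0,0,0]]]' && python3 -m handwheel '[[[-0.017,0,-0.010,0,0,0],[-0.034,0,-0.020,0,0,0],[-0.051,0,-0.030,0,0,0],[-0.068,0,-0.040,0,0,0],[-0.085,0,-0.050,0,0,0],[-0.101,0,-0.059,0,0,0],[-0.116,0,-0.068,0,0,0],[-0.130,0,-0.076,0,0,0],[-0.142,0,-0.083,0,0,0],[-0.150,0,-0.088,0,0,0],[-0.1555,0,-0.091,0,0,0],[-0.1555,0,-0.091,0,0,0]]]' && python3 -m handwheel '[[[0,0.01,0,0,0,0],[0,0.025,0,0,0,0],[0,0.04,0,0,0,0],[0,0.055,0,0,0,0],[0,0.063,0,0,0,0],[0,0.066,0,0,0,0],[0,0.066,0,0,0,0],[0,0.066,0,0,0,0]]]'
python3 - <<'E'
from h import *
st()
a=snapshot('side')[150:250,170:303];b=snapshot('top')[225:325,160:293]
f=lambda i:cv2.resize(i,(400,300),interpolation=cv2.INTER_CUBIC)
cv2.imwrite('pics/c4.png',cv2.resize(np.hstack([a,b]),None,fx=3,fy=3,interpolation=cv2.INTER_CUBIC)[:,:,::-1])
go([.5025,.217,.06])
E
```

```text
clock: 8.12
tool_pos: [0.5494, 0.0459, 0.1497]
eef_rot: [-0.431, 0.561, -0.56, 0.431]
contact_force: [0.4, 0.5, -2.2]
opening: 0.653
clock: 9.12
tool_pos: [0.5016, 0.2192, 0.1496]
eef_rot: [-0.432, 0.56, -0.56, 0.432]
contact_force: [0.2, 0.4, -2.1]
opening: 0.649
clock: 9.78
tool_pos: [0.5031, 0.2168, 0.084]
eef_rot: [0.43, -0.561, 0.561, -0.431]
contact_force: [0.4, -0.7, -1.0]
opening: 0.654
t 9.7833 tcp [0.5031 0.2168 0.084 ] F [ 0.4 -0.7 -1. ] op 0.654
[[-0.258  0.001  0.966]
 [-0.966  0.    -0.258]
 [-0.    -1.     0.001]]
shift [ 0.0004  0.0244 -0.0007]
```

View pics/c4.png

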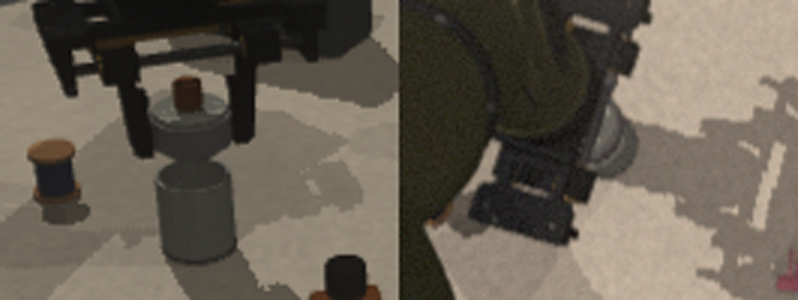

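```bash
python3 - <<'E'
from h import *
i=cv2.cvtColor(snapshot('side'),cv2.COLOR_RGB2BGR)
a=cv2.resize(i[168:248,208:258],None,fx=7,fy=7,interpolation=cv2.INTER_CUBIC)
cv2.imwrite('pics/c5.png',a)
for p in([.5025,.2158,.133],[.5025,.2158,.109],[.5025,.2158,.06],[.5025,.2158,0]): print((proj('side',p)-[208,168]+.5)*7)
E
```

```text
[163.30773245  61.76859153]
[170.25686984 135.80379388]
[184.00277372 282.25085903]
[200.07121966 453.4419839 ]
```

View pics/c5.png

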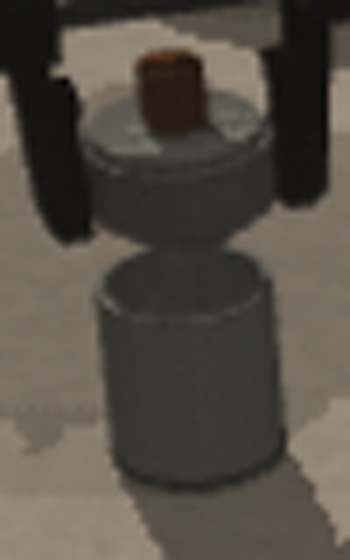

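The lid hangs about 2 mm to the right of the tin's axis in this view (band centre 178, expected 170), so I correct by about 1.2 mm while lowering.

```bash
python3 -m handwheel '[[[0,0,-0.0012,0,0,0],[0,0.002,-0.0012,0,0,0],[0,0.005,-0.0012,0,0,0],[0,0.008,-0.0012,0,0,0],[0,0.011,-0.0012,0,0,0],[0,0.014,-0.0012,0,0,0],[0,0.017,-0.0012,0,0,0],[0,0.019,-0.0012,0,0,0],[0,0.021,-0.0012,0,0,0],[0,0.023,-0.0012,0,0,0],[0,0.023,-0.0012,0,0,0],[0,0.023,-0.0012,0,0,0]]]' && python3 -m handwheel '[[[0,0.001,0,0,0,0],[0,0.002,0,0,0,0],[0,0.003,0,0,0,0],[0,0.004,0,0,0,0],[0,0.0045,0,0,0,0],[0,0.0045,0,0,0,0],[0,0.0045,0,0,0,0]]]'
```

```text
clock: 10.93
tool_pos: [0.5015, 0.2175, 0.0607]
eef_rot: [-0.431, 0.561, -0.561, 0.431]
contact_force: [0.1, -0.0, -1.6]
opening: 0.657
clock: 11.52
tool_pos: [0.5018, 0.2179, 0.0569]
eef_rot: [-0.43, 0.561, -0.561, 0.431]
contact_force: [-0.5, 1.5, 6.7]
opening: 0.652
```

```bash
python3 -m handwheel '[[[0,0.0005,0,0,0,0],[0,0.001,0,0,0,0],[0,0.001,0,0,0,0],[0,0.001,0,0,0,0]]]'
python3 - <<'E'
from h import *
st(); i=cv2.cvtColor(snapshot('side'),cv2.COLOR_RGB2BGR)
cv2.imwrite('pics/c6.png',cv2.resize(i[168:248,198:268],None,fx=7,fy=7,interpolation=cv2.INTER_CUBIC))
E
```

```text
clock: 11.85
tool_pos: [0.5019, 0.2179, 0.0568]
eef_rot: [-0.43, 0.561, -0.561, 0.432]
contact_force: [-2.0, 0.2, 14.6]
opening: 0.652
t 11.85 tcp [0.5019 0.2179 0.0568] F [-2.   0.2 14.6] op 0.652
[[-0.257  0.001  0.966]
 [-0.966  0.001 -0.257]
 [-0.002 -1.     0.001]]
```

View pics/c6.png

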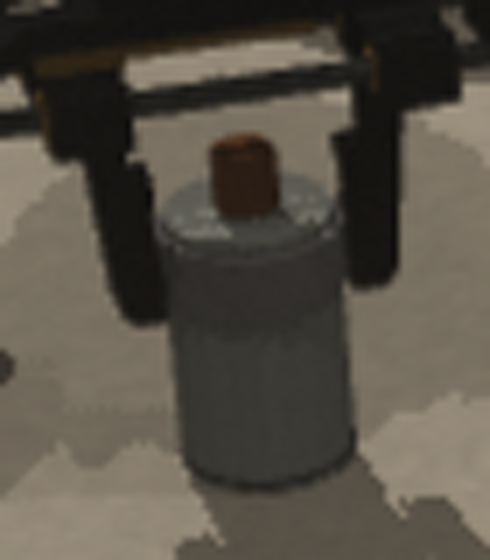

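Seated: the force rises with no further descent, and the band is flush on the rim with the outer lid flat. I release and rise to knob height.

```bash
python3 -m handwheel '[[[0,-0.0012,0,0,0,0],[0,-0.0012,0,0,0,0],[0,-0.0012,0,0,0,0]]]' && python3 -m handwheel '[[[0,0,0,0,0,0],[0,0,0,0,0,0],[0,0,0,0,0,0],[0,0,0,0,0,0],[0,0,0,0,0,0],[0,0,0,0,0,0],[0,0,0,0,0,0],[0,0,0,0,0,0]]]' 1 && python3 -m handwheel '[[[0,-0.003,0,0,0,0],[0,-0.009,0,0,0,0],[0,-0.017,0,0,0,0],[0,-0.024,0,0,0,0],[0,-0.029,0,0,0,0],[0,-0.032,0,0,0,0],[0,-0.032,0,0,0,0],[0,-0.032,0,0,0,0]]]'
python3 - <<'E'
from h import *
p,M=st(); k=onplane('side',232.5,188.2,.106); print(k,M.T@(k-p)); i=cv2.cvtColor(snapshot('side'),cv2.COLOR_RGB2BGR)
cv2.imwrite('pics/c7.png',cv2.resize(i[168:248,193:273],None,fx=7,fy=7,interpolation=cv2.INTER_CUBIC))
E
```

```text
clock: 12.15
tool_pos: [0.5019, 0.2179, 0.0569]
eef_rot: [-0.43, 0.561, -0.561, 0.431]
contact_force: [-0.4, 1.9, 6.6]
opening: 0.655
clock: 12.82
tool_pos: [0.5014, 0.2175, 0.0564]
eef_rot: [-0.431, 0.561, -0.561, 0.431]
contact_force: [0.3, -0.3, 0.5]
opening: 1.002
clock: 13.48
tool_pos: [0.5015, 0.2176, 0.0887]
eef_rot: [0.431, -0.561, 0.561, -0.431]
contact_force: [-1.1, -0.1, 0.3]
opening: 0.995
t 13.4833 tcp [0.5015 0.2176 0.0887] F [-1.1 -0.1  0.3] op 0.995
[[-0.257  0.     0.966]
 [-0.966  0.    -0.257]
 [-0.    -1.     0.   ]]
[0.50346191 0.21516415 0.106     ] [ 0.00183905 -0.01732444  0.00250894]
```

View pics/c7.png

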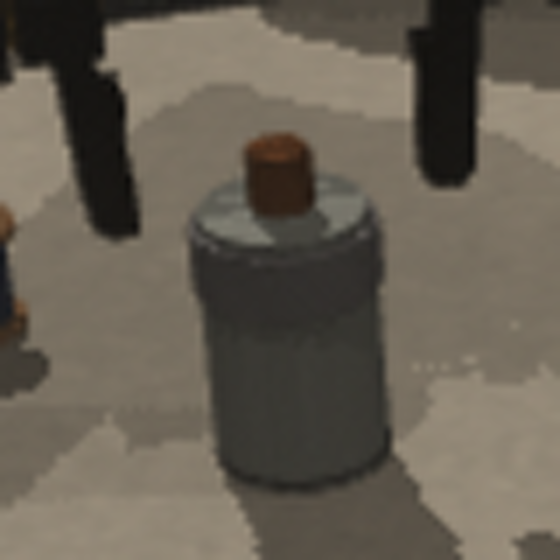

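Both lids sit in place and the fingers are clear at (135,220) and (418,175) in the crop. Two estimates put the knob about 2 mm along +tool z from the jaw centre, so I correct for that, lower 1.2 mm and grip.

```bash
python3 -m handwheel '[[[0.0005,0,0.001,0,0,0],[0.001,0.0005,0.002,0,0,0],[0.001,0.0012,0.002,0,0,0],[0.001,0.0012,0.002,0,0,0],[0.001,0.0012,0.002,0,0,0],[0.001,0.0012,0.002,0,0,0]]]' && python3 -m handwheel '[[[0,0,0,0,0,0],[0,0,0,0,0,0],[0,0,0,0,0,0],[0,0,0,0,0,0],[0,0,0,0,0,0],[0,0,0,0,0,0],[0,0,0,0,0,0],[0,0,0,0,0,0],[0,0,0,0,0,0],[0,0,0,0,0,0],[0,0,0,0,0,0],[0,0,0,0,0,0]]]' -1 15
```

```text
clock: 14.03
tool_pos: [0.503, 0.216, 0.0871]
eef_rot: [-0.431, 0.561, -0.561, 0.431]
contact_force: [-0.3, -0.1, 0.3]
opening: 1.002
clock: 15.03
tool_pos: [0.5028, 0.2161, 0.0872]
eef_rot: [-0.431, 0.561, -0.56, 0.431]
contact_force: [-0.4, 0.1, -0.0]
opening: 0.222
```

```bash
python3 -m handwheel '[[[0,-0.001,0,0,0,0],[0,-0.003,0,0,0,0],[0,-0.006,0,0,0,0],[0,-0.010,0,0,0,0],[0,-0.016,0,0,0,0],[0,-0.023,0,0,0,0],[0,-0.031,0,0,0,0],[0,-0.039,0,0,0,0],[0,-0.047,0,0,0,0],[0,-0.055,0,0,0,0],[0,-0.063,0,0,0,0],[0,-0.071,0,0,0,0]]]' - 20 && python3 -m handwheel '[[[0,-0.008,0,0,0,0],[0,-0.015,0,0,0,0],[0,-0.021,0,0,0,0],[0,-0.025,0,0,0,0],[0,-0.028,0,0,0,0],[0,-0.029,0,0,0,0],[0,-0.029,0,0,0,0],[0,-0.029,0,0,0,0],[0,-0.029,0,0,0,0],[0,-0.029,0,0,0,0]]]'
python3 - <<'E'
from h import *
st(); save('side','s8',(150,120,310,240),5); print(r.get_state()['qd'])
E
```

```text
clock: 16.03
tool_pos: [0.5031, 0.216, 0.1592]
eef_rot: [0.431, -0.561, 0.561, -0.431]
contact_force: [0.7, 0.4, -0.7]
opening: 0.219
clock: 16.87
tool_pos: [0.5029, 0.2159, 0.1869]
eef_rot: [-0.431, 0.561, -0.561, 0.431]
contact_force: [0.4, -0.0, -0.6]
opening: 0.219
t 16.8667 tcp [0.5029 0.2159 0.1869] F [ 0.4 -0.  -0.6] op 0.219
[[-0.257 -0.001  0.966]
 [-0.966 -0.    -0.257]
 [ 0.    -1.    -0.001]]
[ 1.15901404e-03 -9.99672920e-04  6.25503256e-04 -5.61470707e-04
 -8.83300956e-04  5.97482733e-05 -4.92916331e-04]
```

View pics/s8.png

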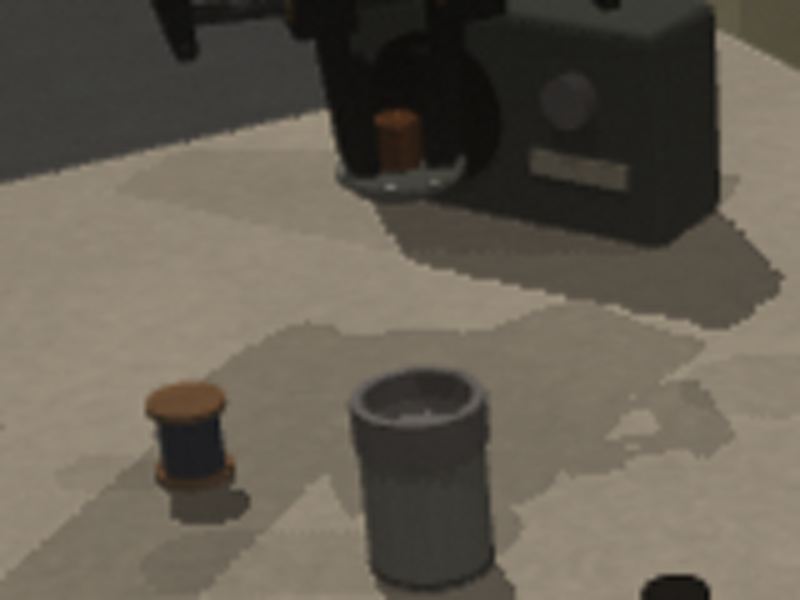

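The outer lid hangs level from the knob, at about (400,180) in the crop. The inner lid stays seated on the upright tin at (420,410), so I hand in.

```bash
python3 -c "
from plant import job
print(job.finish_job())"
```

```text
the job is handed in; nothing more can be done
None
```

The tin is closed with the inner lid, and the job was handed in at about 17 s on the clock. The arm is still holding the outer lid by its knob.

- **Closing the tin:** I carried both lids together by the inner lid's band. I lowered them until the force rose to about 15 N with no further descent, at the height expected for a fully seated lid. Only then did I let go.
- **Lifting the outer lid:** I took the knob, with the jaws stopping at about 19.5 mm on its 20 mm width, and lifted straight up by 99.7 mm.
- **Last checks:** The final side picture shows the outer lid level in the gripper and the inner lid flush on the upright tin. The joints were at rest and the gripped opening was steady.
- **Disagreements and gaps:** The two cameras differed by 2–3 mm in y. While lowering I corrected a lid offset of about 2 mm by moving 1.2 mm. I did not measure the other objects again at the end. The moves kept well clear of them, and the spool and cologne cap in the last view showed no sign of having been touched.

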